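# Lift the brass heat-sink slug out of its well and stand it in the dish

## Robot

A 6-joint arm with a two-finger parallel gripper is mounted at the origin on a cart in front of the work surface, level with it; the furniture and walls round the work are solid. World frame = base frame: x ahead of the robot, y to its left, z up, the work surface at z = 0. Lengths are in mm, angles in rad, forces in N, time in s.
With the tool pointing down it reaches from about 250 to 800 mm from the base axis. Payload 8.5 kg.
Tool frame: the origin (TCP) lies at the very end of the fingers, on their centre line; the grasp point (between the pads) lies 19 mm behind it (ctrl.hold_point_z is the distance from the TCP to the grasp point, in mm); z points along the fingers, y is the line along which they close (so a half turn about z gives the same grasp; the last joint's range is limited). The gripper opens to 85 mm and grips with 20 to 120 N. Pads are 22 mm wide; open, the fingers measure 114 mm over their backs; the gripper's body (76 mm by 85 mm) begins 54 mm behind the grasp point. The pads swing forward as they close: fully open they stand 13 mm farther back than shut.
Start: joints at [1.101, 0.238, -0.013, 1.319, 0, 1.571], TCP at [237.65, 468.082, 231.276] pointing down, gripper open.
Joint ranges: [-2.66, 2.66], [-1.03, 1.9], [-1.14, 1.46], [-1.82, 2.27], [-1.45, 1.34], [-3.14, 3.14]. Speed limits (rad/s): [2.22, 2.22, 2.79, 3.14, 3.14, 3.14].

## Interface

Orientations are given as a unit quaternion [x, y, z, w].
In Python, from plant import ctrl, capture, camera_params, job gives the robot as it stands.
- The arm moves only by the tool apply_moves, never from a script. Its argument "plan" is a list of rows, each a list of 5 numbers: the shift along the tool's x, y, z in m, then the turn about the tool's z in rad, then the finger opening in m, from 0 to 0.0854. A call has exactly 10 rows; each row shifts and turns the commanded pose from where the row before left it, along the tool's axes as they then stand; what a row does not reach is not made up. A row lasts 1/10 s, in which the tool goes at most 50 mm and 8.59 degrees, less where a joint would pass 70% of its speed; a pose out of reach is approached as far as the arm can. A call is refused whole if a number of a shift passes 0.05 or a number of a turn 0.15, either way. A call with a gripper value outside its range is refused whole. The fingers move at their own pace and stop on an object; the grip force is fixed at half the most. Time passes only in rows, so rows that do not move let the fingers close, or fill a call up. It gives the time, the measured TCP pose, the force, the opening and the grip force at its end, in the units of the state.
- ctrl.state(): the state, without advancing time (a new reading comes with each control period).
- capture(name): name is "side" or "top"; returns the picture (400x640x3 uint8, red, green, blue); there is no depth.
- camera_params(name): a dict with "fx", "fy", "cx", "cy" (pixels), "T" (4x4, takes a point from camera to world coordinates). Camera axes: x right, y down, z forward; pixel columns grow to the right and rows downward; lengths in mm; the calibration is good to about 2 mm. A picture is of the moment at which its call begins. camera_params takes no time and is no camera call.
- job.close_job(): hands the job in; it is judged then, once.
The state is a dict: "t": time; "joints": joint angles; "dq": joint speeds; "effort": joint torques, N m; "tool_pos": TCP position; "ee_rot": TCP orientation; "wrist_force": force on the tool from outside, world axes, zero at the start; "wrist_torque": the same for the moment, N m; "grip_width": finger opening in mm; "grip_force": force on a finger pad.
Only numpy, scipy, OpenCV 4.12 (cv2) and the standard library are available. Lean on these libraries where they do the work, as an engineer would, in place of code of your own. Each camera call takes 0.05 s, during which the arm holds its last target. There are 200 camera calls.

## Task

The next tube joint needs the brass heat-sink slug. Lift it straight up out of its well in the blue block and stand it upright inside the round steel dish; leave the other two slugs down in their wells.

Things in the scene. Friction and masses are not known exactly. Their poses are not given: they have to be found in the camera images.
- well_block: Blue storage block, fixed: 80 (x) by 200 (y) by 90 mm high. Origin: centre of its underside, z up. Three round wells, 40 mm wide, 75 mm deep (floors 15 mm above the underside), at y = -60, 0, +60 mm; which slug is in which varies. Only 28 mm between neighbouring heads: straddle a head from straight above, fingers closing along the block's x.
- slug_brass: The wanted slug: yellow brass, round, 125 mm tall, about 0.35 kg. Origin: centre of its foot, z up its axis. Body 36 mm in diameter from 0 to 80 mm, narrow groove, then a plain head 32 mm in diameter from 83 to 125 mm, to grasp by. In its well its top 50 mm stand above the block, with 2 mm play all round.
- slug_alu: Bystander slug of pale silvery aluminium, same shape and size as the brass one; stays in its well. Origin at the centre of its foot.
- slug_steel: Bystander slug of dark grey steel, same shape and size as the brass one; stays in its well. Origin at the centre of its foot.
- dish: Round shallow steel dish with a black rubber floor, held fast to the table by its magnet: 107 mm across the rim, 14 mm high, flat floor 94 mm in diameter 4 mm above the table. Origin at the centre of its underside, z up.

How it is judged:
By the outcome, as a careful person would: the job done as asked, in the order asked, and still so for the second after the job is handed in, with the robot touching nothing.
It also fails if it takes over 38 s, if anything falls off the work surface, if the arm or the gripper's body presses on something with over 40 N, if the wrist force passes 120 N, or if a joint passes its speed limit or range.

## Working session

There is one attempt and no reset: what is moved stays moved. The work goes in short steps, Python scripts to look and compute and a tool call to move; the robot and the scene stay as the last step left them, time stands still between calls to the robot, and variables do not carry over. Pictures are saved under pics/ and viewed, at most 10 in all, crops included, and the job is handed in when it is done.

Besides the shell and the picture viewer there is one more tool, called after "Emit:" by a JSON object that holds its "name" and its "arguments". apply_moves: Moves the arm, as the interface text tells. Its arguments: {"type":"object","properties":{"plan":{"type":"array","items":{"type":"array","items":{"type":"number"}}}},"required":["plan"]}

```bash
mkdir -p pics; python3 - <<'E'
from plant import ctrl,capture,camera_params
import cv2,numpy as np
for n in("top","side"):
    im=capture(n);cv2.imwrite(f"pics/{n}0.png",im[:,:,::-1])
    p=camera_params(n);print(n,p["fx"],p["cx"],p["cy"],np.round(p["T"],3).tolist())
s=ctrl.state();print(s["t"],s["tool_pos"],s["ee_rot"],s["grip_width"])
E
```

```text
top 451.62834180584684 321.04619907158593 197.37508781935742 [[-0.023, -0.999, 0.046, 458.638], [-1.0, 0.023, 0.016, 211.24], [-0.017, -0.045, -0.999, 908.428], [0.0, 0.0, 0.0, 1.0]]
side 501.0037963848851 327.6172585836157 192.99317818242247 [[-0.995, -0.064, 0.076, 456.167], [-0.099, 0.635, -0.766, 868.88], [0.001, -0.77, -0.638, 579.549], [0.0, 0.0, 0.0, 1.0]]
0.1 [237.50192103 467.77912538 230.73218321] [ 2.32736646e-01  9.72539565e-01 -6.54108465e-04 -1.39502322e-04] 85.26123048660766
```

View pics/top0.png

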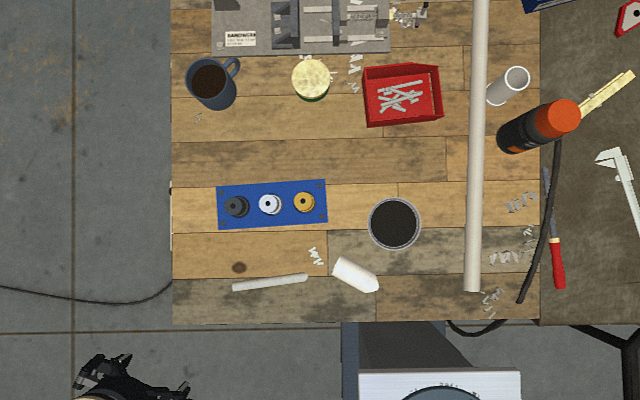

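View pics/side0.png

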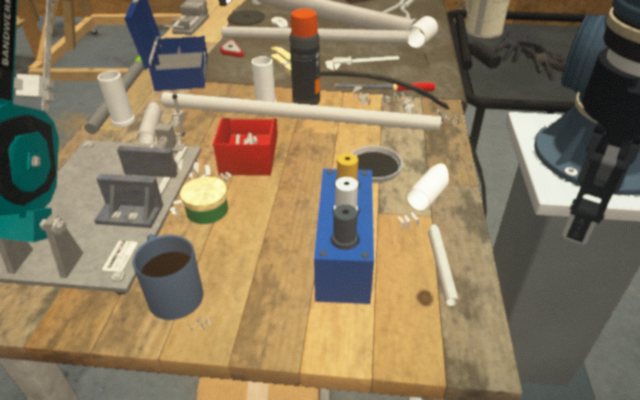

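Top view: the heads are at about steel (236,206), alu (269,204) and brass (304,202), with the dish at (394,224). The side view agrees, with brass at the far end of the block, next to the dish. Now measuring.

```bash
cat > h.py <<'E'
from plant import ctrl,capture,camera_params
import cv2,numpy as np
def ray(n,uv,z):
    p=camera_params(n);T=np.array(p["T"])
    d=T[:3,:3]@[(uv[0]-p["cx"])/p["fx"],(uv[1]-p["cy"])/p["fy"],1]
    return T[:3,3]+d*(z-T[2,3])/d[2]
def big(m):
    c,_=cv2.findContours(m.astype(np.uint8),cv2.RETR_EXTERNAL,cv2.CHAIN_APPROX_NONE)
    return max(c,key=cv2.contourArea)
def mask(hsv,lo,hi,box):
    m=cv2.inRange(hsv,lo,hi);o=np.zeros_like(m);x0,y0,x1,y1=box
    o[y0:y1,x0:x1]=m[y0:y1,x0:x1];return o
E
python3 - <<'E'
from h import *
im=cv2.imread("pics/top0.png");hsv=cv2.cvtColor(im,cv2.COLOR_BGR2HSV)
c=big(mask(hsv,(105,120,40),(125,255,255),(200,170,340,240)))
w=np.array([ray("top",q[0],90)[:2] for q in c],np.float32)
print("block",cv2.minAreaRect(w))
b=mask(hsv,(15,100,90),(32,255,255),(285,185,325,220));c=big(b)
print("brass bbox",cv2.boundingRect(c),cv2.minEnclosingCircle(c))
g=cv2.inRange(im,(0,0,0),(70,70,70));o=np.zeros_like(g);o[190:260,360:430]=g[190:260,360:430]
e=cv2.fitEllipse(big(o));print("dish floor",e,ray("top",e[0],4),ray("top",(e[0][0]+e[1][0]/2,e[0][1]),4))
v=cv2.imread("pics/side0.png");hs=cv2.cvtColor(v,cv2.COLOR_BGR2HSV)
s=big(mask(hs,(15,100,90),(32,255,255),(330,145,365,190)));print("side bbox",cv2.boundingRect(s))
A=cv2.resize(im[170:260,205:425],None,fx=3,fy=3,interpolation=0);B=cv2.resize(v[140:260,300:420],None,fx=2.2,fy=2.2,interpolation=0)
C=np.zeros((A.shape[0]+B.shape[0],A.shape[1],3),np.uint8);C[:A.shape[0]]=A;C[A.shape[0]:,:B.shape[1]]=B
cv2.imwrite("pics/crop0.png",C)
E
```

```text
block ((486.2178955078125, 314.7720642089844), (78.9939956665039, 198.12615966796875), 2.6913630962371826)
brass bbox (294, 192, 21, 20) ((303.6914978027344, 201.8829803466797), 10.549993515014648)
dish floor ((393.09893798828125, 223.20785522460938), (44.53476333618164, 45.09880828857422), 170.4356231689453) [445.02500001  82.93015185   4.        ] [444.02762393  38.67896408   4.        ]
side bbox (330, 145, 35, 34)
```

View pics/crop0.png

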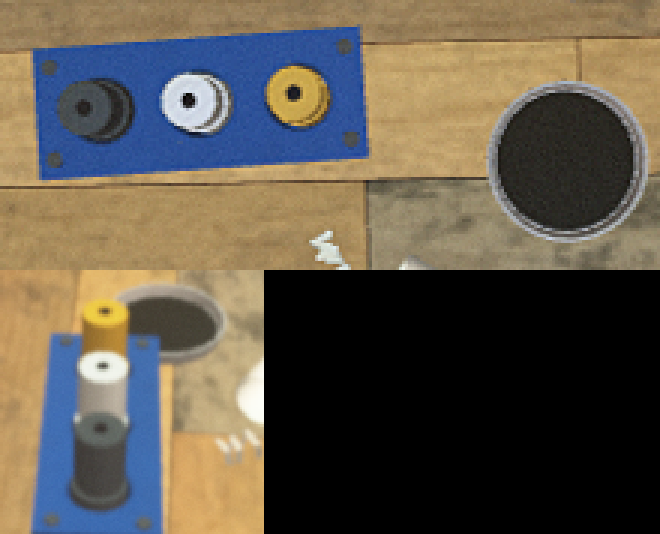

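The crop shows the brass head-top hole at top pixel (302.7,200.7) and side pixel (347.6,158.5). The dish rim is centred near (394,223.8).

```bash
python3 - <<'E'
from h import *
from scipy.spatial.transform import Rotation as R
a=ray("top",(302.6,200.6),140);print("brass",a, "side",ray("side",(347.4,158.3),140))
th=np.deg2rad(2.69)
for t in(th,-th):print("well -60",486.2+60*np.sin(t),314.8-60*np.cos(t))
im=cv2.imread("pics/top0.png")
w0,w1=ray("top",(222,228),90),ray("top",(326,220),90);print("block long edge",w0,w1,np.rad2deg(np.arctan2(*(w0-w1)[:2])))
print("dish rim",ray("top",(394.1,223.7),14),"r",np.linalg.norm(ray("top",(394.1,223.7),14)-ray("top",(420.8,223.7),14)))
s=ctrl.state();M=R.from_quat(s["ee_rot"]).as_matrix();print(M.round(3));print("target tool shift",M.T@(a-s["tool_pos"]), "yaw of tool y",np.rad2deg(np.arctan2(M[1,1],M[0,1])))
E
```

```text
brass [488.98704186 254.8608412  140.        ] side [487.1528747  257.02896681 140.        ]
well -60 489.0159266492736 254.8661151175238
well -60 483.3840733507264 254.8661151175238
block long edge [444.61853402 405.13868786  90.        ] [454.8431667  216.05916795  90.        ] -3.0953023055917703
dish rim [444.16245411  82.40901564  14.        ] r 52.47161178620526
[[-0.892  0.453 -0.001]
 [ 0.453  0.892 -0.001]
 [-0.    -0.001 -1.   ]]
target tool shift [-320.62431598  -75.88570787   90.84436223] yaw of tool y 63.08350607223006
```

Emit:
{"name": "apply_moves", "arguments": {"plan": [[-0.032, -0.0076, 0.002, 0, 0.085], [-0.032, -0.0076, 0.002, 0, 0.085], [-0.032, -0.0076, 0.002, 0, 0.085], [-0.032, -0.0076, 0.002, 0, 0.085], [-0.032, -0.0076, 0.002, 0, 0.085], [-0.032, -0.0076, 0.002, 0, 0.085], [-0.032, -0.0076, 0.002, 0, 0.085], [-0.032, -0.0076, 0.002, 0, 0.085], [-0.032, -0.0076, 0.002, 0, 0.085], [-0.032, -0.0076, 0.002, 0, 0.085]]}}

```text
t: 1.1
tool_pos: [489.4, 254.3, 210.9]
ee_rot: [0.233, 0.973, -0.0, -0.0]
wrist_force: [1.0, -0.1, 0.5]
grip_width: 85.0
grip_force: 0.0
```

Emit:
{"name": "apply_moves", "arguments": {"plan": [[0, 0, 0, 0.14, 0.085], [0, 0, 0, 0.14, 0.085], [0, 0, 0, 0.14, 0.085], [0, 0, 0, 0.14, 0.085], [0, 0, 0, 0.14, 0.085], [0, 0, 0, 0.14, 0.085], [0, 0, 0, 0.14, 0.085], [0, 0, 0, 0.072, 0.085], [0, 0, 0, 0, 0.085], [0, 0, 0, 0, 0.085]]}}

```text
t: 2.1
tool_pos: [488.5, 255.4, 211.0]
ee_rot: [0.689, 0.725, -0.0, -0.0]
wrist_force: [0.7, -0.1, -0.6]
grip_width: 85.1
grip_force: 0.0
```

```bash
cat > look.py <<'E'
from h import *
import sys
from scipy.spatial.transform import Rotation as R
tag=sys.argv[1];tgt=np.array([float(x) for x in sys.argv[2:5]])
s=ctrl.state();M=R.from_quat(s["ee_rot"]).as_matrix()
print("t",s["t"],"pos",s["tool_pos"].round(1),"yaw y",np.rad2deg(np.arctan2(M[1,1],M[0,1])).round(2),"z",M[:,2].round(3),"shift",(M.T@(tgt-s["tool_pos"])).round(1),"F",np.round(s["wrist_force"],1),"w",s["grip_width"],s["grip_force"])
a=capture("top")[:,:,::-1];b=capture("side")[:,:,::-1]
A=cv2.resize(a[130:270,200:440],None,fx=2.5,fy=2.5);B=cv2.resize(b[70:270,250:440],None,fx=1.5,fy=1.5)
C=np.zeros((600,600,3),np.uint8);C[:A.shape[0]]=A;B=B[:250];C[350:350+B.shape[0],:B.shape[1]]=B
cv2.imwrite(f"pics/{tag}.png",C)
E
python3 look.py hover 488.5 255.5 104
```

```text
t 2.1 pos [488.5 255.4 211. ] yaw y 2.94 z [-0.001 -0.    -1.   ] shift [1.00e-01 1.00e-01 1.07e+02] F [ 0.7 -0.1 -0.6] w 85.12861229896522 0.0
```

View pics/hover.png

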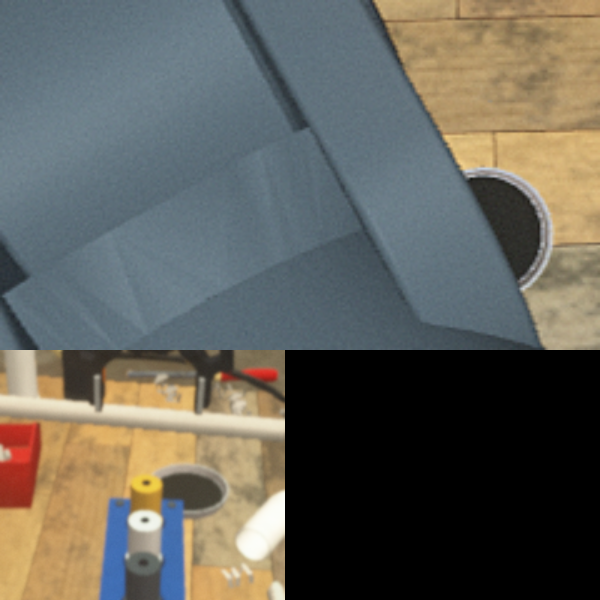

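The hover view shows the open fingers at crop columns 98 and 202, straddling the brass head at 146. After perspective they agree to about 1–2 mm. Descending.

Emit:
{"name": "apply_moves", "arguments": {"plan": [[0, 0, 0.015, 0, 0.085], [0, 0, 0.015, 0, 0.085], [0, 0, 0.015, 0, 0.085], [0, 0, 0.012, 0, 0.085], [0, 0, 0.01, 0, 0.085], [0, 0, 0.01, 0, 0.085], [0, 0, 0.01, 0, 0.085], [0, 0, 0.01, 0, 0.085], [0, 0, 0.01, 0, 0.085], [0, 0, 0, 0, 0.085]]}}

```text
t: 3.2
tool_pos: [487.8, 255.0, 102.8]
ee_rot: [0.69, 0.724, -0.001, -0.0]
wrist_force: [0.2, -0.6, -0.3]
grip_width: 85.0
grip_force: 0.0
```

Emit:
{"name": "apply_moves", "arguments": {"plan": [[0, 0, 0, 0, 0.06], [0, 0, 0, 0, 0.05], [0, 0, 0, 0, 0.045], [0, 0, 0, 0, 0.04], [0, 0, 0, 0, 0.038], [0, 0, 0, 0, 0.036], [0, 0, 0, 0, 0.034], [0, 0, 0, 0, 0.032], [0, 0, 0, 0, 0.028], [0, 0, 0, 0, 0.02]]}}

```text
t: 4.2
tool_pos: [488.5, 255.5, 104.5]
ee_rot: [0.69, 0.724, 0.0, -0.0]
wrist_force: [-1.6, -0.9, 4.8]
grip_width: 30.9
grip_force: 59.3
```

Emit:
{"name": "apply_moves", "arguments": {"plan": [[0, 0, -0.005, 0, 0], [0, 0, -0.01, 0, 0], [0, 0, -0.01, 0, 0], [0, 0, -0.01, 0, 0], [0, 0, -0.01, 0, 0], [0, 0, -0.01, 0, 0], [0, 0, -0.015, 0, 0], [0, 0, -0.015, 0, 0], [0, 0, -0.015, 0, 0], [0, 0, -0.01, 0, 0]]}}

```text
t: 5.2
tool_pos: [488.8, 255.6, 215.9]
ee_rot: [0.69, 0.724, 0.001, 0.0]
wrist_force: [-0.2, 0.4, -2.3]
grip_width: 30.6
grip_force: 59.7
```

```bash
python3 look.py lift 444.5 82.7 214
```

```text
t 5.2 pos [488.8 255.6 215.9] yaw y 2.81 z [ 0.001  0.001 -1.   ] shift [-170.5  -52.8    1.7] F [-0.2  0.4 -2.3] w 30.594039722571743 59.66111361980438
```

View pics/lift.png

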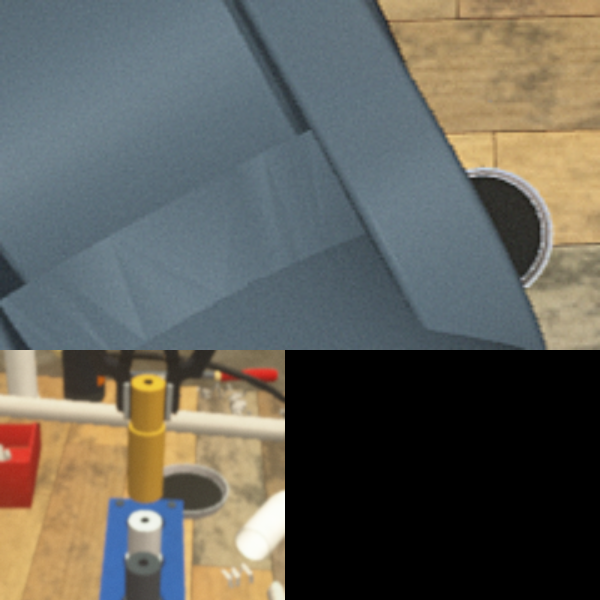

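The slug is out of the well and hangs upright. The other two are still down in theirs. Carrying it over the dish.

Emit:
{"name": "apply_moves", "arguments": {"plan": [[-0.01, -0.003, 0, 0, 0], [-0.015, -0.0046, 0, 0, 0], [-0.02, -0.0062, 0, 0, 0], [-0.025, -0.0078, 0, 0, 0], [-0.025, -0.0078, 0, 0, 0], [-0.025, -0.0078, 0, 0, 0], [-0.02, -0.0062, 0, 0, 0], [-0.015, -0.0046, 0, 0, 0], [-0.01, -0.003, 0, 0, 0], [-0.0055, -0.0018, 0, 0, 0]]}}

```text
t: 6.3
tool_pos: [443.4, 81.2, 214.0]
ee_rot: [0.69, 0.724, -0.0, -0.0]
wrist_force: [0.7, -0.1, -3.6]
grip_width: 30.5
grip_force: 59.8
```

Emit:
{"name": "apply_moves", "arguments": {"plan": [[0, 0, 0.01, 0, 0], [0, 0, 0.015, 0, 0], [0, 0, 0.015, 0, 0], [0, 0, 0.015, 0, 0], [0, 0, 0.015, 0, 0], [0, 0, 0.015, 0, 0], [0, 0, 0.01, 0, 0], [0, 0, 0.005, 0, 0], [0, 0, 0, 0, 0], [0, 0, 0, 0, 0]]}}

```text
t: 7.3
tool_pos: [444.5, 82.7, 114.6]
ee_rot: [0.69, 0.724, 0.0, 0.0]
wrist_force: [0.0, 0.0, -3.1]
grip_width: 30.6
grip_force: 59.8
```

```bash
python3 look.py over 444.5 82.7 93.5
```

```text
t 7.3 pos [444.5  82.7 114.6] yaw y 2.82 z [ 0.  0. -1.] shift [-0.   0.  21.1] F [ 0.   0.  -3.1] w 30.563998262722134 59.79917585849762
```

View pics/over.png

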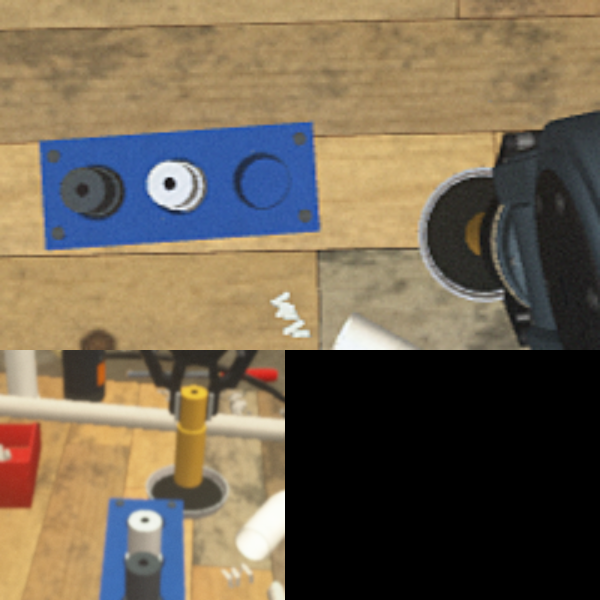

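The slug hangs centred over the dish, with its foot at about crop column 189 and the dish at 188. Lowering the last 21 mm gently.

Emit:
{"name": "apply_moves", "arguments": {"plan": [[0, 0, 0.005, 0, 0], [0, 0, 0.005, 0, 0], [0, 0, 0.004, 0, 0], [0, 0, 0.002, 0, 0], [0, 0, 0.001, 0, 0], [0, 0, 0.001, 0, 0], [0, 0, 0.001, 0, 0], [0, 0, 0.001, 0, 0], [0, 0, 0, 0, 0], [0, 0, 0, 0, 0]]}}

```text
t: 8.4
tool_pos: [444.2, 82.6, 94.3]
ee_rot: [0.69, 0.724, -0.0, 0.0]
wrist_force: [-0.4, 0.1, -2.7]
grip_width: 30.4
grip_force: 59.8
```

Emit:
{"name": "apply_moves", "arguments": {"plan": [[0, 0, 0.0005, 0, 0], [0, 0, 0, 0, 0], [0, 0, 0.0005, 0, 0], [0, 0, 0, 0, 0], [0, 0, 0.0005, 0, 0], [0, 0, 0, 0, 0], [0, 0, 0, 0, 0], [0, 0, 0, 0, 0], [0, 0, 0, 0, 0], [0, 0, 0, 0, 0]]}}

```text
t: 9.4
tool_pos: [444.3, 82.6, 93.5]
ee_rot: [0.69, 0.724, 0.0, 0.0]
wrist_force: [-3.1, -0.0, 7.1]
grip_width: 30.6
grip_force: 61.2
```

The wrist force shows contact: z went from −3 to +7 N at the expected height. Releasing slowly, then withdrawing straight up.

Emit:
{"name": "apply_moves", "arguments": {"plan": [[0, 0, 0, 0, 0.033], [0, 0, 0, 0, 0.036], [0, 0, 0, 0, 0.04], [0, 0, 0, 0, 0.045], [0, 0, 0, 0, 0.055], [0, 0, 0, 0, 0.065], [0, 0, 0, 0, 0.075], [0, 0, 0, 0, 0.085], [0, 0, 0, 0, 0.085], [0, 0, 0, 0, 0.085]]}}

```text
t: 10.4
tool_pos: [444.2, 82.6, 92.8]
ee_rot: [0.69, 0.724, -0.0, -0.0]
wrist_force: [-0.5, 0.2, 0.4]
grip_width: 85.1
grip_force: 0.0
```

Emit:
{"name": "apply_moves", "arguments": {"plan": [[0, 0, -0.005, 0, 0.085], [0, 0, -0.01, 0, 0.085], [0, 0, -0.015, 0, 0.085], [0, 0, -0.015, 0, 0.085], [0, 0, -0.015, 0, 0.085], [0, 0, -0.015, 0, 0.085], [0, 0, -0.015, 0, 0.085], [0, 0, -0.01, 0, 0.085], [0, 0, 0, 0, 0.085], [0, 0, 0, 0, 0.085]]}}

```text
t: 11.4
tool_pos: [444.2, 82.5, 192.8]
ee_rot: [0.69, 0.724, 0.0, 0.0]
wrist_force: [0.2, 1.1, 0.1]
grip_width: 85.2
grip_force: 0.0
```

```bash
python3 look.py done 444.5 82.7 93.5
```

```text
t 11.4 pos [444.2  82.5 192.8] yaw y 2.8 z [ 0. -0. -1.] shift [ 0.1  0.3 99.3] F [0.2 1.1 0.1] w 85.18004002891716 0.0
```

View pics/done.png

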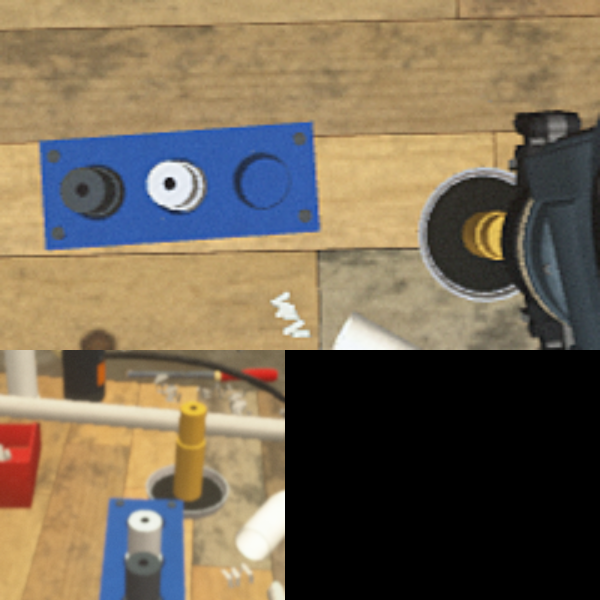

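The brass slug stands upright in the middle of the dish (foot at about crop (188,495)). The gripper is clear of it, and the other two slugs are undisturbed.

```bash
python3 -c "
from plant import job
print(job.close_job())"
```

```text
the job is handed in; nothing more can be done
None
```

The brass slug stands upright in the centre of the steel dish, the other two slugs are still in their wells, and the job was handed in at about 11.5 s.

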